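# Set the dose and snap the bleed cap onto the cream filler

### The arm

A 6-joint arm with a two-finger parallel gripper is mounted at the origin on a cart in front of the work surface, level with it; the furniture and walls round the work are solid. World frame = base frame: x ahead of the robot, y to its left, z up, the work surface at z = 0. Lengths are in m, angles in rad, forces in N, time in s.
With the tool pointing down it reaches from about 0.375 to 0.9 m from the base axis. Payload 3.1 kg.
Tool frame: the origin (TCP) lies between the finger pads; the fingertips stand 11 mm ahead of it and the grasp point (between the pads) lies 8 mm behind it; z points along the fingers, y is the line along which they close (so a half turn about z gives the same grasp; the last joint's range is limited). The gripper opens to 87 mm and grips with 3 to 60 N. Pads are 19 mm wide; open, the fingers measure 117 mm over their backs; the gripper's body (75 mm by 190 mm) begins 51 mm behind the grasp point.
Start: joints at [-1.47, 0.527, 1.433, -0, 1.181, -0.178], TCP at [0.173, -0.601, 0.234] pointing down, gripper open.
Joint ranges: [-3.08, 3.08], [-0.75, 2.2], [0.22, 2.44], [-1.43, 4.57], [0, 2.65], [-2.85, 2.85]. Speed limits (rad/s): [2.79, 2.79, 3.14, 3.14, 3.14, 3.14].

### API

Orientations are given as a unit quaternion [x, y, z, w].
In Python, from rig import get_obs, camera, hand_in gives the robot as it stands.
- The arm moves only by the shell command python3 -m pendant 'ROWS' [FORCE]. ROWS is JSON, a list that holds one entry, the list of rows, each a list of 7 numbers: the shift along the tool's x, y, z in m, then the turn, a rotation vector about the tool's x, y, z in degrees, then the opening, from 0 (shut) to 1 (fully open). In form: [[[x, y, z, ax, ay, az, fingers], ...]]. A call has exactly 5 rows; each row shifts and turns the commanded pose from where the row before left it, along the tool's axes as they then stand; what a row does not reach is not made up. A row lasts 1/8 s, in which the tool goes at most 62.5 mm and 10.7 degrees, less where a joint would pass 70% of its speed; a pose out of reach is approached as far as the arm can. A call with a gripper value outside its range is refused whole. The fingers move at their own pace and stop on an object; FORCE is the grip in N (left out, the last holds). Time passes only in rows, so rows that do not move let the fingers close, or fill a call up. It gives the time, the measured TCP pose, the force, the opening and the grip force at its end, in the units of the state.
- get_obs(): the state, without advancing time (a new reading comes with each control period).
- camera(name): name is "scene" or "top" or "wrist"; returns a dict with "img" (420x560x3 uint8, red, green, blue), "intrinsics" (3x3 intrinsics, pixels), "R" (3x3) and "t" (3): a world point X has camera coordinates R X + t; the wrist camera has in their place "T_tool_cam" (4x4, takes a point from camera to tool coordinates, whose origin is the TCP and whose axes are the flange's). Camera axes: x right, y down, z forward; pixel columns grow to the right and rows downward; lengths in m; the calibration is good to about 2 mm. A picture is of the moment at which its call begins: read the wrist's pose just before it. There is no depth.
- hand_in(): hands the job in; it is judged then, once.
The state is a dict: "time": time; "q": joint angles; "joint_velocities": joint speeds; "joint_torque": joint torques, N m; "position": TCP position; "tool_rot": TCP orientation; "ft_force": force on the tool from outside, world axes, zero at the start; "moment": the same for the moment, N m; "grip_width": finger opening in m; "grip_force": force on a finger pad.
Only numpy, scipy, OpenCV 4.12 (cv2) and the standard library are available. Lean on these libraries where they do the work, as an engineer would, in place of code of your own. Each camera call takes 0.05 s, during which the arm holds its last target. There are 200 camera calls.

### The job

Get the cream filler ready for the morning's rolls: first, while its bleed port is still open, pull the black dose grip straight out until the white pointer stands over the red dose marker, and leave it there. Then press the blue cap, hollow side down, onto the stud of the bleed port on top of the cylinder until it clicks fully home, and keep pressing it down firmly (about 10 N or a little more) so that the seal beds in: finish while you are still pressing on the cap, without letting go. Leave the other things on the table alone.

Things in the scene. Friction and masses are not known exactly. Their poses are not given: they have to be found in the camera images.
- filler: Stainless bench piston filler, bolted down, 390 long, 120 wide, 238 high (mm). Origin: centre under the base, on the table; its +x runs along the cylinder (radius 34, axis 85 above the table) from the dose grip, which is nearer the robot, to the spout; z up. Hopper (rim radius 66, z 140 to 238) at x +92; bleed port at x -45; dose grip at x -150 when fully in.
- bleed_cap: Loose round blue plastic cap, 40 diameter, 34 high, 45 g, hollow and open below (bore 34, 30 deep, an inner bead of clear width 26 centred 4.5 above the mouth). Stands on the table mouth down, ready to be gripped across its sides from above. Origin: centre of its mouth (lower) rim; z up to its closed top. It fits the port at any turn. On its right the bench scale (110 high) begins at y = +0.04 m.
- port (a point): Bleed port: centre of the black rubber seal ring, on its unloaded top face, 138 above the table; axes as the filler's. The cap's mouth lands on the seal. Nothing within 70 of it stands higher, except the stud. As the cap goes down, its mouth meets the stud's balls 10 above this point; the push rises to 12 to 20 N, falls away at about 5 above (the click), then the balls draw the cap home.
- stud_top (a point): Top of the steel stud that stands out of the port, 27 above port, on the same axis. The stud is 24 in diameter, tapered to 12 over its top 10, with four sprung brass balls that bulge out to 31 diameter at 9 above port.
- seal (a joint): How far the rubber seal ring is pressed down, in m: 0 unloaded, about 0.0007 with the cap snapped on and let go; it gives 1 mm per 4 N on it: 0.003 at 12 N, 0.005 (its stop) at 20 N.
- dose_rod (a joint): How far the dose rod is pulled out of the cylinder, in m, towards the filler's own -x: 0 fully in, at most 0.075. A weak return spring (0.35 N, rising to 3 N) and a friction brake of 5 N act on it: pulling takes 6 to 8 N, and it stays where it is left.
- grip (a point): Centre of the black plastic grip block on the end of the dose rod: 20 along the rod, 24 wide across it (the filler's y), 36 high; 88 above the table. Take it from above across its 24 width; free space below it down to 50 above the table, and 23 towards the filler the pointer.
- pointer (a point): The middle of the white pointer bar under the dose rod (3 along the rod, 46 across), which moves with the rod, 23 from the grip's centre towards the filler; 53 above the table.
- dose_marker (a joint): Where the red dose marker is set along the rail, in m, on the same scale as dose_rod: the pointer stands over it when dose_rod reads the same value. It is clamped; leave it.
- mark (a point): Middle of the top of the red dose marker, a tab 8 along the rail and 62 across, on the rail below the pointer; axes as the filler's. Pointer and marker agree when they are level along the filler's x.
- ring_cutter: Steel ring cutter, 57 diameter, 30 high, a bystander. Origin: centre of its underside.
- nozzle: Steel piping nozzle standing on its wide end, 35 diameter, 50 high, a bystander. Origin: centre of its underside.
- kitchen_timer: Red and white kitchen timer, 68 diameter, 55 high, a bystander.
- scraper: Bench scraper with a blue back, lying flat, 98 x 126 x 21, a bystander.
Things that resemble listed ones, but are neither listed nor needed, are in the scene too. Of the things that look like the bleed_cap, the smallest one is meant.

How it is judged:
By the outcome, as a careful person would: the job done as asked, in the order asked, and still so for the second after the job is handed in, while the arm keeps its last pose, push and grip.
It also fails if it takes over 58 s, if anything falls off the work surface, if the arm or the gripper's body presses on something with over 40 N, if the wrist force passes 120 N, or if a joint passes its speed limit or range.

## Working session

There is one attempt and no reset: what is moved stays moved. The work goes in short steps, Python scripts to look and compute and a shell command to move; the robot and the scene stay as the last step left them, time stands still between calls to the robot, and variables do not carry over. Pictures are saved under pics/ and viewed, at most 10 in all, crops included, and the job is handed in when it is done.

```bash
ls; mkdir -p pics
cat > h.py <<'E'
import numpy as np, cv2
from rig import get_obs, camera
from scipy.spatial.transform import Rotation as Rn
def snap(name,fn):
    o=get_obs(); c=camera(name); cv2.imwrite('pics/'+fn+'.png',c['img'][:,:,::-1])
    K=np.array(c['intrinsics'])
    if name=='wrist':
        T=np.eye(4);T[:3,:3]=Rn.from_quat(o['tool_rot']).as_matrix();T[:3,3]=o['position']
        W=np.linalg.inv(T@np.array(c['T_tool_cam'])); R,t=W[:3,:3],W[:3,3]
    else: R,t=np.array(c['R']),np.array(c['t'])
    np.savez('pics/'+fn+'.npz',K=K,R=R,t=t)
    return c['img']
def ray(fn,u,v,z):
    d=np.load('pics/'+fn+'.npz');r=d['R'].T@np.linalg.inv(d['K'])@[u,v,1];o=-d['R'].T@d['t']
    return o+r*(z-o[2])/r[2]
def proj(fn,X):
    d=np.load('pics/'+fn+'.npz');p=d['K']@(d['R']@np.array(X)+d['t']);return p[:2]/p[2]
def crop(fn,u0,v0,u1,v1,k,out):
    i=cv2.imread('pics/'+fn+'.png')[v0:v1,u0:u1];cv2.imwrite('pics/'+out+'.png',cv2.resize(i,None,fx=k,fy=k,interpolation=cv2.INTER_CUBIC))
E
python3 - <<'E'
from h import *
snap('top','top0');snap('scene','sc0')
o=get_obs();print(o)
i=np.vstack([cv2.imread('pics/top0.png')]);
for f in('top0','sc0'):
    d=np.load('pics/'+f+'.npz');print(f,d['K'].round(1).tolist(),(-d['R'].T@d['t']).round(3),d['R'].round(2).tolist())
E
```

```text
pics
{'time': 0.1, 'q': array([-1.46949641e+00,  5.28376159e-01,  1.43380751e+00, -5.51069096e-06,
        1.18141589e+00, -1.78497948e-01]), 'joint_velocities': array([-8.31404839e-04, -4.90053619e-04, -3.60495606e-03, -2.88866867e-04,
       -1.80975056e-03,  7.63388162e-05]), 'joint_torque': array([-6.73106797e-05, -4.40984702e+01, -1.77150053e+01,  6.35697646e-02,
        5.33947977e-02, -3.91030892e-05]), 'position': array([ 0.17256099, -0.60001792,  0.23265706]), 'tool_rot': array([ 9.90229450e-01,  1.39444004e-01,  3.61765650e-05, -1.00280465e-03]), 'ft_force': array([ 0.48494345,  1.46956696, -0.48467556]), 'moment': array([-0.02712936,  0.00959374, -0.01229515]), 'grip_force': 0.0, 'grip_width': 0.08691385602949393}
top0 [[423.1, 0.0, 284.4], [0.0, 423.1, 207.8], [0.0, 0.0, 1.0]] [ 0.425 -0.01   1.117] [[-0.02, -1.0, 0.03], [-1.0, 0.01, -0.09], [0.09, -0.03, -1.0]]
sc0 [[450.6, 0.0, 278.2], [0.0, 450.6, 218.9], [0.0, 0.0, 1.0]] [-0.327 -0.486  0.565] [[0.49, -0.87, 0.02], [-0.35, -0.22, -0.91], [0.8, 0.44, -0.41]]
```

View pics/top0.png

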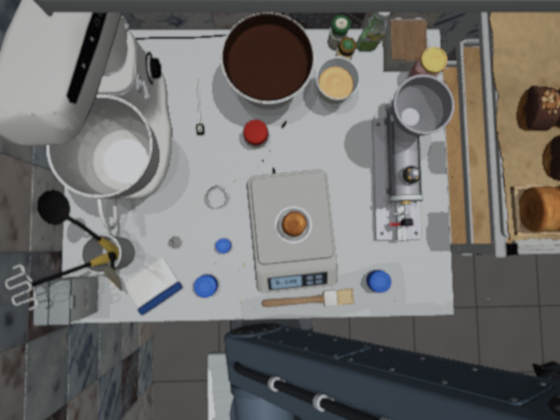

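View pics/sc0.png

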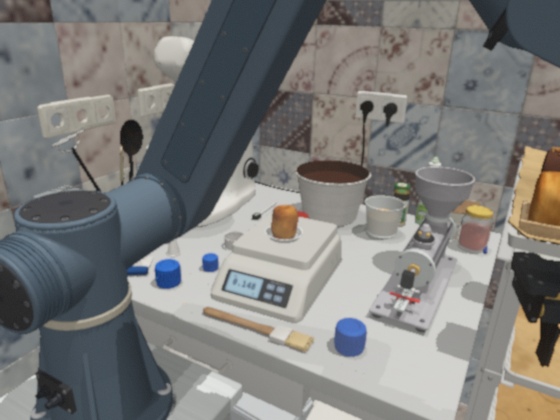

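The top view shows three candidates for the cap, at (223,246), (205,286) and (378,281). The one at (223,246) looks smallest. The filler is at the right: stud at about (411,174), grip (405,222), red marker (395,224).

Run:
```python
from h import *
i=cv2.imread('pics/top0.png')
a=cv2.resize(i[225:305,170:270],None,fx=4,fy=4,interpolation=cv2.INTER_CUBIC)
b=cv2.resize(i[150:250,370:430],None,fx=6,fy=6,interpolation=cv2.INTER_CUBIC)
c=np.zeros((600,770,3),np.uint8);c[:320,:400]=a;c[:600,405:765]=b
cv2.imwrite('pics/c1.png',c)
hsv=cv2.cvtColor(i,cv2.COLOR_BGR2HSV);m=cv2.inRange(hsv,(100,150,60),(130,255,255))
n,l,s,ce=cv2.connectedComponentsWithStats(m)
for k in range(1,n):
    if s[k][4]>60: print(s[k],ce[k],ray('top0',*ce[k],.02))
```

```text
[216 240  14  12 139] [222.8705036  245.53956835] [0.42420035 0.11713248 0.02      ]
[367 271  23  21 375] [378.35466667 280.89066667] [ 0.32692615 -0.28235099  0.02      ]
[195 276  22  21 369] [205.34146341 285.6504065 ] [0.32306989 0.16198249 0.02      ]
[139 283  42  31 274] [159.56934307 298.10583942] [0.29402393 0.27740976 0.02      ]
```

View pics/c1.png

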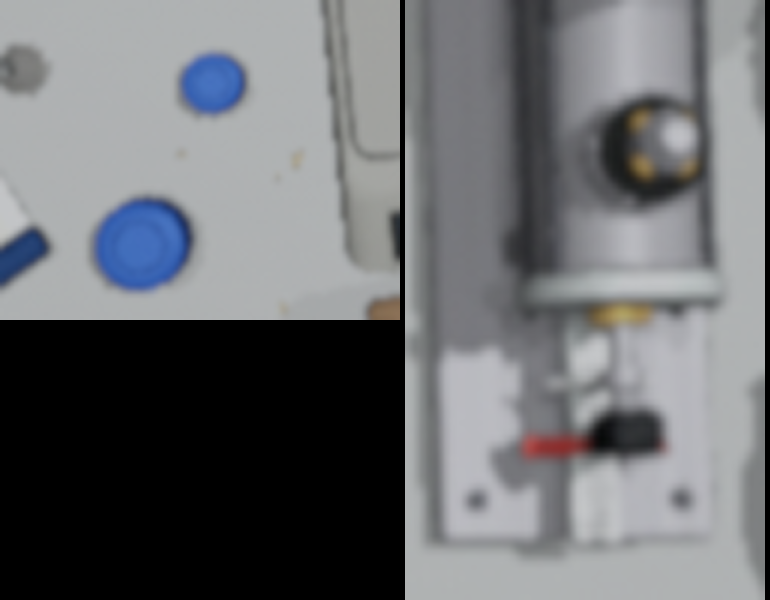

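Run:
```python
from h import *
C=lambda u,v:(370+(u-405)/6,150+v/6)
f='top0'
for n,u,v,z in [('grip',628,432,.106),('stud',680,135,.165),('balls',664,145,.147),('baseL',437,540,.01),('baseR',712,535,.01),('red L',523,447,.045)]: print(n,ray(f,*C(u,v),z).round(4))
print('bar',ray(f,468,170,.1),ray(f,468,170,0))
for n,u,v,z in [('base farL',375,118,.01)]: print(n,ray(f,u,v,z).round(4))
print('stud scene',ray('sc0',426,229,.165),'grip scene',ray('sc0',409,268,.106))
```

```text
grip [ 0.4738 -0.3359  0.106 ]
stud [ 0.5843 -0.3416  0.165 ]
balls [ 0.5835 -0.3414  0.147 ]
baseL [ 0.4323 -0.2806  0.01  ]
baseR [ 0.4326 -0.4022  0.01  ]
red L [ 0.471  -0.3102  0.045 ]
bar [ 0.60003371 -0.49424347  0.1       ] [ 0.61724183 -0.54190659  0.        ]
base farL [ 0.7598 -0.291   0.01  ]
stud scene [ 0.56409869 -0.34564609  0.165     ] grip scene [ 0.49065786 -0.33736568  0.106     ]
```

```bash
python3 -m pendant '[[[0,-0.04,-0.03,0,0,9.25,1],[0,-0.05,0,0,0,9.25,1],[0,-0.06,0,0,0,0,1],[0,-0.06,0,0,0,0,1],[0,-0.04,0,0,0,0,1]]]' 
python3 -m pendant '[[[0.055,0,0,0,0,0,1],[0.055,0,0,0,0,0,1],[0.055,0,0,0,0,0,1],[0.055,0,0,0,0,0,1],[0.05,0,0,0,0,0,1]]]'
python3 - <<'E'
from h import *
print(camera('wrist')['T_tool_cam']); snap('wrist','w1'); o=get_obs();print(o['position'],o['time'],o['tool_rot'])
E
```

```text
time: 0.72
position: [0.1624, -0.3491, 0.2631]
tool_rot: [1.0, -0.021, -0.0, -0.001]
ft_force: [0.2, -0.8, 0.1]
grip_width: 0.0867
grip_force: 0.0
time: 1.35
position: [0.4342, -0.3639, 0.2632]
tool_rot: [1.0, -0.021, -0.0, -0.0]
ft_force: [-0.3, -0.3, 0.3]
grip_width: 0.0872
grip_force: 0.0
[[-6.69223852e-04 -9.65868775e-01 -2.59031006e-01  7.13459880e-02]
 [ 9.99999775e-01 -6.58811621e-04 -1.27004597e-04 -4.46505810e-04]
 [-4.79828624e-05 -2.59031033e-01  9.65868998e-01 -1.51155539e-01]
 [ 0.00000000e+00  0.00000000e+00  0.00000000e+00  1.00000000e+00]]
[ 0.4367362  -0.36452024  0.26310445] 1.45 [ 9.99808049e-01 -1.95303498e-02  1.42834815e-03  6.24545691e-04]
```

View pics/w1.png

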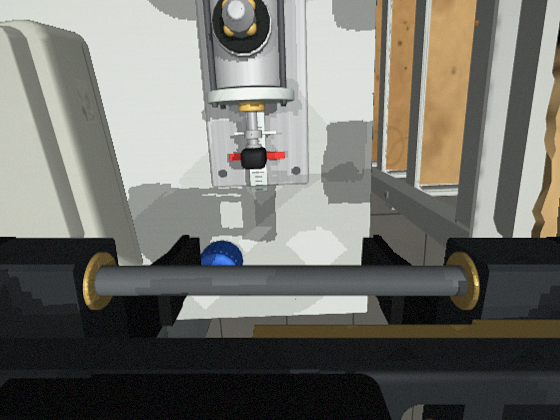

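The wrist view shows the stud at about (240,15), grip (254,158), white pointer (255,135) and red marker ends (233,156) and (283,155). I take a settled picture and enlarge it.

Run:
```python
from h import *
snap('wrist','w2'); o=get_obs();print(o['position'],o['tool_rot'])
crop('w2',195,85,315,195,5,'c2')
```

```text
[ 0.43402313 -0.36388679  0.26277656] [ 9.99802097e-01 -1.98916198e-02 -2.26424848e-04 -1.95685997e-04]
```

View pics/c2.png

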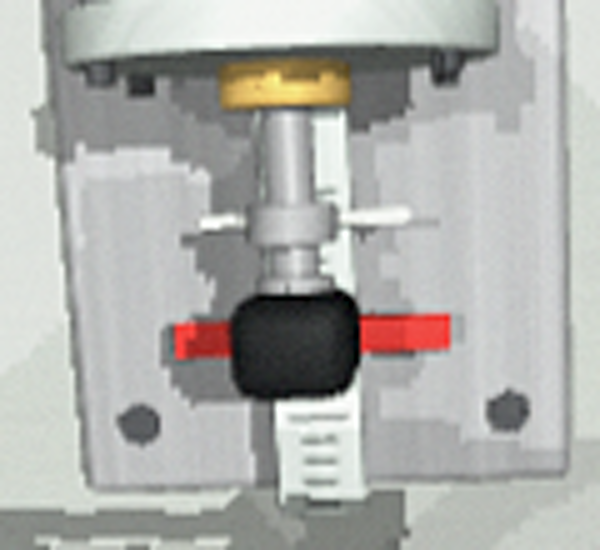

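Run:
```python
from h import *
C=lambda u,v:(195+u/5,85+v/5)
f='w2'
for z in(.038,.042,.046): print('mark',z,*[ray(f,*C(u,v),z)[:2].round(4) for u,v in((175,341),(451,332))])
print('ptr',*[ray(f,*C(u,v),.053)[:2].round(4) for u,v in((200,222),(412,214))])
print('grip top',*[ray(f,*C(u,v),.106)[:2].round(4) for u,v in((232,345),(360,345),(296,298),(296,395))])
print('base corners',*[ray(f,*C(u,v),z)[:2].round(4) for u,v,z in((90,488,.01),(568,473,.01))])
print('stud',ray(f,238,14,.165)[:2],'seal circ',ray(f,243,24,.138)[:2])
```

```text
mark 0.038 [ 0.472  -0.3073] [ 0.4716 -0.3709]
mark 0.042 [ 0.4724 -0.3079] [ 0.4719 -0.3709]
mark 0.046 [ 0.4728 -0.3085] [ 0.4723 -0.3708]
ptr [ 0.4988 -0.3171] [ 0.4987 -0.3632]
grip top [ 0.4773 -0.3287] [ 0.4763 -0.3529] [ 0.4856 -0.3413] [ 0.4674 -0.3402]
base corners [ 0.4334 -0.2784] [ 0.4324 -0.3995]
stud [ 0.57870357 -0.34039472] seal circ [ 0.57938554 -0.34088509]
```

```bash
python3 -m pendant '[[[0,0,0,0,0,-1.6,1],[0.0427,-0.0242,0,0,0,0,1],[0,0,0.05,0,0,0,1],[0,0,0.05,0,0,0,1],[0,0,0.04,0,0,0,1]]]' 
python3 -m pendant '[[[0,0,0.03,0,0,0,1],[0,0,0.013,0,0,0,1],[0,0,0,0,0,0,1],[0,0,0,0,0,0,0.2],[0,0,0,0,0,0,0.2]]]' 40
python3 -m pendant '[[[0,0,0,0,0,0,0.15],[0,0,0,0,0,0,0.15],[0,0,0,0,0,0,0.15],[0,0,0,0,0,0,0.15],[0,0,0,0,0,0,0.15]]]' 40
```

```text
time: 2.12
position: [0.4733, -0.3405, 0.1222]
tool_rot: [1.0, -0.008, -0.001, -0.001]
ft_force: [0.2, -1.2, 0.1]
grip_width: 0.0869
grip_force: 0.0
time: 2.75
position: [0.476, -0.3415, 0.082]
tool_rot: [1.0, -0.008, 0.001, 0.001]
ft_force: [-0.7, -0.8, -0.7]
grip_width: 0.0744
grip_force: 0.0
time: 3.38
position: [0.4753, -0.3403, 0.0804]
tool_rot: [1.0, -0.008, -0.0, -0.001]
ft_force: [3.8, 9.6, 3.0]
grip_width: 0.0248
grip_force: 5.7
```

```bash
python3 -m pendant '[[[0,0,0,0,0,0,0.1],[0,0,0,0,0,0,0.1],[0,0,0,0,0,0,0.1],[0,0,0,0,0,0,0.1],[0,0,0,0,0,0,0.1]]]' 40
python3 -m pendant '[[[-0.005,0,0,0,0,0,0.1],[-0.005,0,0,0,0,0,0.1],[-0.005,0,0,0,0,0,0.1],[-0.005,0,0,0,0,0,0.1],[0,0,0,0,0,0,0.1]]]' 40
python3 - <<'E'
from h import *
snap('wrist','w3');snap('top','t3');snap('wrist','w3'); o=get_obs();print(o['position'],o['tool_rot'],o['ft_force'],o['grip_force'])
crop('w3',160,60,400,240,3,'c3')
E
```

```text
time: 4.0
position: [0.4753, -0.3398, 0.0804]
tool_rot: [1.0, -0.008, -0.0, -0.001]
ft_force: [2.6, 5.2, 1.1]
grip_width: 0.024
grip_force: 39.9
time: 4.62
position: [0.4561, -0.3397, 0.0804]
tool_rot: [1.0, -0.008, 0.001, -0.001]
ft_force: [4.5, 4.2, 0.3]
grip_width: 0.0238
grip_force: 39.9
[ 0.45614115 -0.33973784  0.08043846] [ 9.99969700e-01 -7.74337567e-03  6.03070213e-04 -5.25155402e-04] [ 5.17657267  5.32477172 -0.16420592] 39.926960984530524
```

View pics/c3.png

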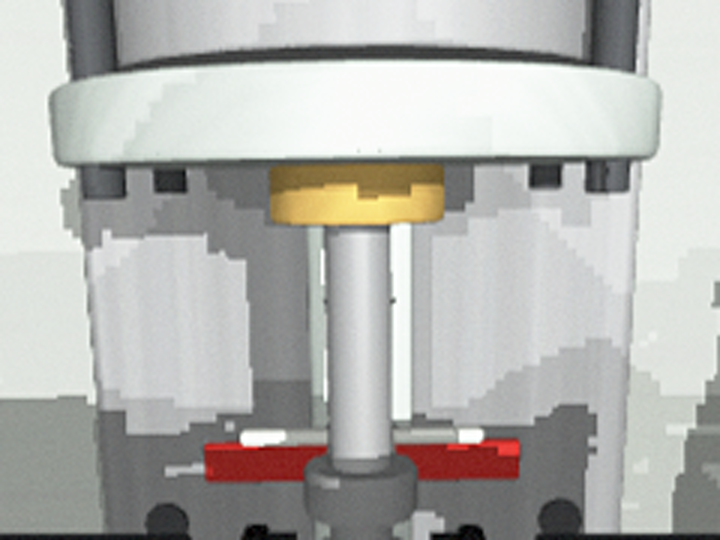

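The crop shows the white pointer bar centre at about (362,436), just above the red tab, which spans v 441–481 and u 204–519. It is not there yet.

Run:
```python
from h import *
C=lambda u,v:(160+u/3,60+v/3)
f='w3'
for z in(.036,.040,.044,.048): print('mark',z,*[ray(f,*C(u,v),z)[:2].round(4) for u,v in((204,481),(519,479),(204,445),(519,440))])
print('ptr',*[ray(f,*C(u,v),.053)[:2].round(4) for u,v in((241,438),(484,436))], ray(f,*C(362,430),.053)[:2],ray(f,*C(362,443),.053)[:2])
```

```text
mark 0.036 [ 0.4656 -0.306 ] [ 0.465  -0.3724] [ 0.4735 -0.3065] [ 0.4735 -0.3722]
mark 0.04 [ 0.4669 -0.3067] [ 0.4663 -0.3718] [ 0.4746 -0.3072] [ 0.4746 -0.3716]
mark 0.044 [ 0.4681 -0.3074] [ 0.4676 -0.3711] [ 0.4757 -0.3079] [ 0.4757 -0.3709]
mark 0.048 [ 0.4694 -0.3081] [ 0.4688 -0.3705] [ 0.4768 -0.3086] [ 0.4768 -0.3703]
ptr [ 0.4794 -0.3166] [ 0.4791 -0.3628] [ 0.48064972 -0.33961049] [ 0.47808978 -0.33956895]
```

```bash
python3 -m pendant '[[[-0.003,0,0,0,0,0,0.1],[-0.003,0,0,0,0,0,0.1],[-0.001,0,0,0,0,0,0.1],[0,0,0,0,0,0,0.1],[0,0,0,0,0,0,0.1]]]' 40
python3 - <<'E'
from h import *
snap('wrist','w4'); o=get_obs();print(o['position'],o['ft_force'])
crop('w4',160,60,400,240,3,'c4')
E
```

```text
time: 5.4
position: [0.4496, -0.3397, 0.0804]
tool_rot: [1.0, -0.008, 0.001, -0.0]
ft_force: [5.8, 4.9, -0.5]
grip_width: 0.0236
grip_force: 39.9
[ 0.44960847 -0.33971732  0.08043501] [ 6.15661125  5.43615215 -0.77882093]
```

View pics/c4.png

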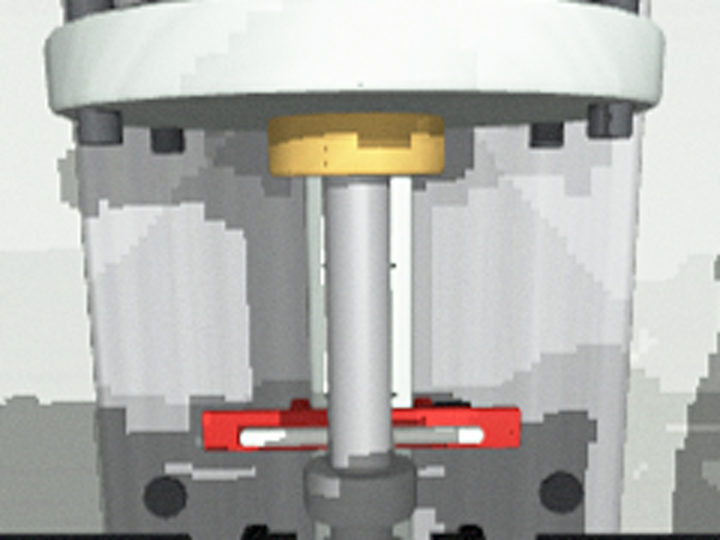

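The pointer bar (v 429–445, centre 437) now lies over the red tab (v 409–449).

Run:
```python
from h import *
C=lambda u,v:(160+u/3,60+v/3)
f='w4'
for z in(.044,.046,.048): print('mark',z,*[ray(f,*C(u,v),z)[:2].round(4) for u,v in((204,451),(519,448),(204,411),(519,408))])
print('ptr',*[ray(f,*C(u,v),.053)[:2].round(4) for u,v in((241,438),(484,436))])
```

```text
mark 0.044 [ 0.468  -0.3078] [ 0.4676 -0.3709] [ 0.4762 -0.3083] [ 0.4758 -0.3707]
mark 0.046 [ 0.4685 -0.3081] [ 0.4681 -0.3706] [ 0.4767 -0.3086] [ 0.4763 -0.3704]
mark 0.048 [ 0.4691 -0.3085] [ 0.4687 -0.3703] [ 0.4772 -0.3089] [ 0.4768 -0.3701]
ptr [ 0.473  -0.3165] [ 0.4726 -0.3628]
```

```bash
python3 -m pendant '[[[0,0,0,0,0,0,0.6],[0,0,0,0,0,0,0.6],[0,0,0,0,0,0,0.6],[0,0,0,0,0,0,0.6],[0,0,0,0,0,0,0.6]]]' 40
python3 -m pendant '[[[0,0,-0.02,0,0,0,0.6],[0,0,-0.05,0,0,0,0.8],[0,0,-0.06,0,0,0,1],[0,0,-0.05,0,0,0,1],[0,0,0,0,0,0,1]]]'
python3 - <<'E'
from h import *
snap('wrist','w5'); snap('wrist','w5');o=get_obs();print(o['position'],o['ft_force'],o['tool_rot'],o['q'])
crop('w5',130,0,370,200,3,'c5')
E
```

```text
time: 6.08
position: [0.4483, -0.3406, 0.0806]
tool_rot: [1.0, -0.008, -0.0, 0.0]
ft_force: [-0.1, -0.2, -0.6]
grip_width: 0.0519
grip_force: 0.0
time: 6.7
position: [0.4503, -0.3425, 0.2654]
tool_rot: [1.0, -0.008, 0.004, 0.004]
ft_force: [-1.0, 0.5, 0.2]
grip_width: 0.0829
grip_force: 0.0
[ 0.44812433 -0.34013968  0.26075534] [-0.39962642  0.58653693 -0.71313444] [ 9.99971333e-01 -7.56844531e-03  1.04454622e-04  2.04313156e-04] [-8.47796505e-01  4.11625369e-01  1.55992935e+00 -1.27177782e-04
  1.16959419e+00  7.38186498e-01]
```

View pics/c5.png

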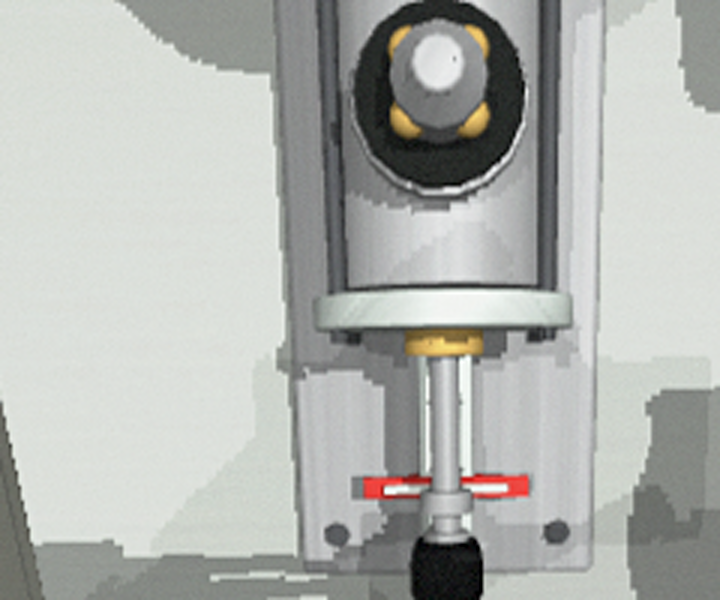

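The pointer (white, v≈488) lies over the red tab (v≈487), so the dose is set. The stud top is at crop pixel (437,62) and the seal centre at (440,92). Now I move to a view of the cap.

```bash
python3 -m pendant '[[[0,-0.055,0,0,0,0,1],[0,-0.055,0,0,0,0,1],[0,-0.055,0,0,0,0,1],[0,-0.055,0,0,0,0,1],[0,-0.055,0,0,0,0,1]]]' >/dev/null
python3 -m pendant '[[[0,-0.055,0,0,0,0,1],[0,-0.06,0,0,0,-10.2,1],[0,0,0,0,0,-10,1],[0,0,0,0,0,-10,1],[0,0,0,0,0,-10,1]]]' >/dev/null
python3 -m pendant '[[[0,0,0,0,0,-10,1],[0,0,0,0,0,-10,1],[0,0,0,0,0,-10,1],[0,0,0,0,0,-10,1],[0,0,0,0,0,-10,1]]]'
python3 -m pendant '[[[0,0,0,0,0,0,1],[0,0,0,0,0,0,1],[0,0,0,0,0,0,1],[0,0,0,0,0,0,1],[0,0,0,0,0,0,1]]]'
python3 - <<'E'
from h import *
C=lambda u,v:(130+u/3,v/3)
print('stud',ray('w5',*C(437,62),.165)[:2],'seal',ray('w5',*C(440,92),.138)[:2], 'balls',ray('w5',*C(439,81),.147)[:2])
i=snap('wrist','w6')[:,:,::-1];o=get_obs();print(o['position'],o['tool_rot'],o['q'])
m=cv2.inRange(cv2.cvtColor(i,cv2.COLOR_BGR2HSV),(100,150,40),(130,255,255))
n,l,s,ce=cv2.connectedComponentsWithStats(m)
for k in range(1,n):
    if s[k][4]>100: print(s[k],ce[k],ray('w6',*ce[k],.025).round(4))
E
```

```text
time: 8.68
position: [0.4527, 0.0497, 0.2584]
tool_rot: [0.709, 0.705, -0.002, -0.002]
ft_force: [-0.1, -0.1, 0.0]
grip_width: 0.0869
grip_force: 0.0
time: 9.3
position: [0.4544, 0.0495, 0.2606]
tool_rot: [0.711, 0.703, 0.0, 0.0]
ft_force: [0.6, 0.3, -0.4]
grip_width: 0.0872
grip_force: 0.0
stud [ 0.58574523 -0.33971543] seal [ 0.58594468 -0.34018807] balls [ 0.58626368 -0.34002007]
[0.45433337 0.04956387 0.26064198] [7.11324754e-01 7.02863487e-01 7.30411446e-05 9.24101371e-05] [-1.36666987e-01  2.63449046e-01  1.80349865e+00  3.79001401e-06
  1.07440940e+00 -1.24702681e-01]
[140   0  33  25 505] [158.08316832  10.21782178] [0.3271 0.2331 0.025 ]
[ 132   53   63   57 2746] [162.68353969  81.68208303] [0.3243 0.1617 0.025 ]
[239 105  34  34 898] [255.12249443 121.4922049 ] [0.4264 0.1172 0.025 ]
```

View pics/w6.png

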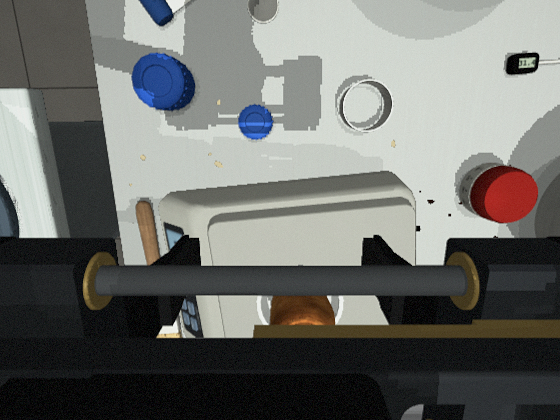

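Small cap at (255,121), big one at (163,82), ring cutter (365,104), scale edge below. The smallest is chosen. I turn the gripper about 18° so that its body clears both the scale and the big cap.

```bash
python3 -m pendant '[[[0,0,0,0,0,-9.35,1],[0,0,0,0,0,-9.35,1],[0.0366,-0.003,0,0,0,0,1],[0.0365,-0.003,0,0,0,0,1],[0,0,0.05,0,0,0,1]]]' 
python3 -m pendant '[[[0,0,0.05,0,0,0,1],[0,0,0.05,0,0,0,1],[0,0,0.03,0,0,0,1],[0,0,0,0,0,0,1],[0,0,0,0,0,0,1]]]'
python3 - <<'E'
from h import *
o=get_obs();print(o['position'],o['ft_force'])
i=snap('wrist','w7')[:,:,::-1]
m=cv2.inRange(cv2.cvtColor(i,cv2.COLOR_BGR2HSV),(100,150,40),(130,255,255))
n,l,s,ce=cv2.connectedComponentsWithStats(m)
for k in range(1,n):
    if s[k][4]>100: print(s[k],ce[k],ray('w7',*ce[k],.034).round(4))
E
```

```text
time: 9.98
position: [0.4283, 0.1191, 0.2129]
tool_rot: [0.586, 0.81, 0.003, 0.004]
ft_force: [0.4, -0.6, -0.9]
grip_width: 0.0871
grip_force: 0.0
time: 10.6
position: [0.4268, 0.1173, 0.0813]
tool_rot: [0.588, 0.809, 0.0, 0.001]
ft_force: [0.5, -0.5, -0.1]
grip_width: 0.0871
grip_force: 0.0
[0.42675619 0.11726238 0.08132211] [ 0.5093159  -0.49186575 -0.1202321 ]
[161   0  38  15 389] [180.28020566   5.20308483] [0.3354 0.2244 0.034 ]
[  80   61  120  106 9626] [138.56201953 113.77342614] [0.3253 0.1614 0.034 ]
[ 249  193   60   65 2979] [278.74924471 224.9503189 ] [0.425  0.1213 0.034 ]
```

```bash
python3 -m pendant '[[[0,0,0.03,0,0,0,1],[0,0,0.02,0,0,0,1],[0,0,0.011,0,0,0,1],[0,0,0,0,0,0,0.3],[0,0,0,0,0,0,0.3]]]' 40
python3 -m pendant '[[[0,0,0,0,0,0,0.3],[0,0,0,0,0,0,0.3],[0,0,0,0,0,0,0.3],[0,0,0,0,0,0,0.3],[0,0,0,0,0,0,0.3]]]' 45
python3 -m pendant '[[[0,0,0,0,0,0,0.3],[0,0,0,0,0,0,0.3],[0,0,0,0,0,0,0.3],[0,0,0,0,0,0,0.3],[0,0,0,0,0,0,0.3]]]' 45
```

```text
time: 11.28
position: [0.4266, 0.1172, 0.0204]
tool_rot: [0.588, 0.809, 0.001, 0.001]
ft_force: [-1.0, 0.5, 0.1]
grip_width: 0.0747
grip_force: 0.0
time: 11.9
position: [0.426, 0.1172, 0.0197]
tool_rot: [0.588, 0.809, 0.0, 0.0]
ft_force: [-0.3, 0.1, 1.6]
grip_width: 0.039
grip_force: 45.0
time: 12.52
position: [0.426, 0.1172, 0.0196]
tool_rot: [0.588, 0.809, 0.0, 0.0]
ft_force: [-0.2, 0.5, 4.0]
grip_width: 0.039
grip_force: 45.0
```

```bash
python3 -m pendant '[[[0,0,-0.03,0,0,0,0.3],[0,0,-0.055,0,0,0,0.3],[0,0,-0.055,0,0,0,0.3],[0,0,-0.055,0,0,0,0.3],[0,0,-0.045,0,0,0,0.3]]]' 
python3 -m pendant '[[[0,0,0,0,0,10,0.3],[0,0,0,0,0,10,0.3],[0,0,0,0,0,10,0.3],[0,0,0,0,0,10,0.3],[0,0,0,0,0,10,0.3]]]' >/dev/null
python3 -m pendant '[[[0,0,0,0,0,10,0.3],[0,0,0,0,0,10,0.3],[0,0,0,0,0,10,0.3],[0,0,0,0,0,10,0.3],[0,0,0,0,0,10,0.3]]]'  >/dev/null
python3 -m pendant '[[[0,0,0,0,0,8.7,0.3],[0,0.05,0,0,0,0,0.3],[0,0.05,0,0,0,0,0.3],[0,0.05,0,0,0,0,0.3],[0,0.05,0,0,0,0,0.3]]]'
python3 - <<'E'
from h import *
o=get_obs();print(o['position'],o['tool_rot'],o['grip_width'],o['q'])
E
```

```text
time: 13.15
position: [0.4257, 0.1172, 0.2614]
tool_rot: [0.588, 0.809, 0.0, 0.0]
ft_force: [1.8, 0.5, -0.6]
grip_width: 0.0387
grip_force: 45.0
time: 15.02
position: [0.423, -0.0841, 0.2591]
tool_rot: [1.0, -0.006, -0.0, -0.0]
ft_force: [0.4, -0.1, 0.7]
grip_width: 0.0392
grip_force: 45.0
[ 0.42302277 -0.08405546  0.25910906] [ 9.99983238e-01 -5.76798610e-03 -4.14623430e-04 -2.85657744e-04] 0.03922131694649332 [-4.56550286e-01  2.28938252e-01  1.86059075e+00  1.76038373e-04
  1.05305897e+00  1.12569488e+00]
```

```bash
python3 -m pendant '[[[0.02,0.051,0,0,0,0,0.3],[0.02,0.051,0,0,0,0,0.3],[0.02,0.051,0,0,0,0,0.3],[0.02,0.051,0,0,0,0,0.3],[0.02,0.051,0,0,0,0,0.3]]]'  
python3 -m pendant '[[[0,0,0,0,0,0,0.3],[0,0,0,0,0,0,0.3],[0,0,0,0,0,0,0.3],[0,0,0,0,0,0,0.3],[0,0,0,0,0,0,0.3]]]'
python3 - <<'E'
from h import *
snap('wrist','w8');o=get_obs();print(o['position'],o['tool_rot'],proj('w8',(.585,-.34,.138)))
i=cv2.imread('pics/w8.png');cv2.imwrite('pics/c8.png',cv2.resize(i[60:360,160:400],None,fx=2,fy=2,interpolation=cv2.INTER_CUBIC))
E
```

```text
time: 15.65
position: [0.5206, -0.3403, 0.2585]
tool_rot: [1.0, -0.006, -0.001, -0.001]
ft_force: [1.1, -0.1, -0.4]
grip_width: 0.0393
grip_force: 45.0
time: 16.27
position: [0.5206, -0.3382, 0.2599]
tool_rot: [1.0, -0.005, 0.0, 0.0]
ft_force: [-0.4, -0.4, -0.3]
grip_width: 0.039
grip_force: 45.0
[ 0.52067844 -0.33834162  0.25987986] [ 9.99984831e-01 -5.50593872e-03  1.15840613e-04  9.22139367e-05] [282.53946952 127.01806796]
```

View pics/c8.png

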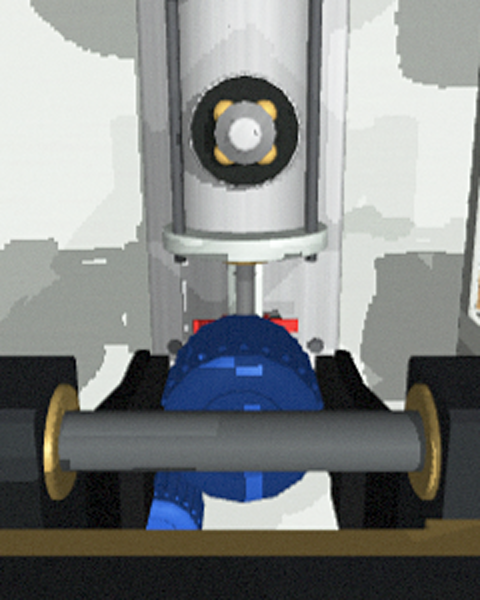

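The crop shows the stud top at (245,133), balls around (246,131), seal ring centre (244,132), and the held cap's top disc roughly u 162–323, lower edge v≈500.

Run:
```python
from h import *
C=lambda u,v:(160+u/2,60+v/2)
f='w8'
print('stud',ray(f,*C(245,133),.165)[:2],'balls',ray(f,*C(246,131),.147)[:2],'seal',ray(f,*C(244,132),.138)[:2])
o=np.array([.5207,-.3383,.2599])
for nm,dx,dy,z in(('back',-.02,0,.2743),('front top',.02,0,.2743),('front bot',.02,0,.2403),('L',0,.02,.2743),('R',0,-.02,.2743)):
    p=proj(f,(o[0]+dx,o[1]+dy,z));print(nm,(p[0]-160)*2,(p[1]-60)*2)
```

```text
stud [ 0.58606171 -0.33982675] balls [ 0.58639376 -0.34032678] seal [ 0.58581544 -0.33956658]
back 244.7681696636555 509.8749896575388
front top 242.95971303097463 353.2094175866104
front bot 242.64129958990782 309.5759146382431
L 157.7963153622676 435.14329479971434
R 330.05764526254984 433.3284477136117
```

```bash
python3 -m pendant '[[[0.03,0.001,0,0,0,0,0.3],[0.0355,0,0,0,0,0,0.3],[0,0,0,0,0,0,0.3],[0,0,0.04,0,0,0,0.3],[0,0,0.027,0,0,0,0.3]]]'  60
python3 -m pendant '[[[0,0,0,0,0,0,0.3],[0,0,0.006,0,0,0,0.3],[0,0,0.006,0,0,0,0.3],[0,0,0.005,0,0,0,0.3],[0,0,0,0,0,0,0.3]]]'
```

```text
time: 16.95
position: [0.5848, -0.34, 0.1912]
tool_rot: [1.0, -0.006, -0.001, -0.001]
ft_force: [-0.0, 0.4, 0.4]
grip_width: 0.0388
grip_force: 60.0
time: 17.58
position: [0.5859, -0.3405, 0.1753]
tool_rot: [1.0, -0.006, -0.0, -0.0]
ft_force: [0.1, -0.5, -0.1]
grip_width: 0.0386
grip_force: 60.0
```

```bash
python3 -m pendant '[[[0,0,0.003,0,0,0,0.3],[0,0,0.003,0,0,0,0.3],[0,0,0.002,0,0,0,0.3],[0,0,0.001,0,0,0,0.3],[0,0,0,0,0,0,0.3]]]'
python3 -m pendant '[[[0,0,0.001,0,0,0,0.3],[0,0,0.001,0,0,0,0.3],[0,0,0.001,0,0,0,0.3],[0,0,0,0,0,0,0.3],[0,0,0,0,0,0,0.3]]]'
```

```text
time: 18.2
position: [0.5862, -0.3403, 0.1672]
tool_rot: [1.0, -0.006, 0.0, -0.0]
ft_force: [-0.9, 1.8, 3.8]
grip_width: 0.0387
grip_force: 60.1
time: 18.82
position: [0.5866, -0.3406, 0.1666]
tool_rot: [1.0, -0.006, 0.001, 0.001]
ft_force: [-2.5, 3.4, 13.4]
grip_width: 0.0389
grip_force: 60.2
```

```bash
python3 -m pendant '[[[-0.0005,-0.0007,0,0,0,0,0.3],[0,0,0.001,0,0,0,0.3],[0,0,0.001,0,0,0,0.3],[0,0,0,0,0,0,0.3],[0,0,0,0,0,0,0.3]]]'
```

```text
time: 19.45
position: [0.5868, -0.3407, 0.1655]
tool_rot: [1.0, -0.006, 0.002, 0.002]
ft_force: [-2.6, 2.1, 15.6]
grip_width: 0.0385
grip_force: 60.2
```

```bash
python3 -m pendant '[[[0,0,0.001,0,0,0,0.3],[0,0,0.001,0,0,0,0.3],[0,0,0.001,0,0,0,0.3],[0,0,0,0,0,0,0.3],[0,0,0,0,0,0,0.3]]]'
```

```text
time: 20.08
position: [0.5857, -0.34, 0.1573]
tool_rot: [1.0, -0.006, -0.0, -0.0]
ft_force: [2.9, 0.1, -5.2]
grip_width: 0.0385
grip_force: 60.0
```

```bash
python3 -m pendant '[[[0,0,0.001,0,0,0,0.3],[0,0,0.001,0,0,0,0.3],[0,0,0.001,0,0,0,0.3],[0,0,0,0,0,0,0.3],[0,0,0,0,0,0,0.3]]]'
```

```text
time: 20.7
position: [0.5857, -0.34, 0.1563]
tool_rot: [1.0, -0.006, 0.0, 0.0]
ft_force: [-0.4, 0.8, 4.9]
grip_width: 0.0384
grip_force: 60.1
```

```bash
python3 -m pendant '[[[0,0,0.001,0,0,0,0.3],[0,0,0.001,0,0,0,0.3],[0,0,0,0,0,0,0.3],[0,0,0,0,0,0,0.3],[0,0,0,0,0,0,0.3]]]'
```

```text
time: 21.32
position: [0.5858, -0.34, 0.1551]
tool_rot: [1.0, -0.006, 0.0, 0.0]
ft_force: [-1.6, 2.7, 9.2]
grip_width: 0.0385
grip_force: 60.2
```

```bash
python3 -m pendant '[[[0,0,0.001,0,0,0,0.3],[0,0,0.0007,0,0,0,0.3],[0,0,0,0,0,0,0.3],[0,0,0,0,0,0,0.3],[0,0,0,0,0,0,0.3]]]'
python3 -m pendant '[[[0,0,0,0,0,0,0.3],[0,0,0,0,0,0,0.3],[0,0,0,0,0,0,0.3],[0,0,0,0,0,0,0.3],[0,0,0,0,0,0,0.3]]]'
python3 - <<'E'
from h import *
F=[]
for _ in range(6):
    camera('wrist');o=get_obs();F.append(o['ft_force'])
print(np.mean(F,0),np.std(F,0),o['position'])
i=snap('wrist','w9');
E
```

```text
time: 21.95
position: [0.5858, -0.3401, 0.1547]
tool_rot: [1.0, -0.006, 0.0, 0.0]
ft_force: [-2.8, 3.3, 13.5]
grip_width: 0.0388
grip_force: 60.2
time: 22.58
position: [0.5858, -0.34, 0.1546]
tool_rot: [1.0, -0.006, 0.0, 0.0]
ft_force: [-3.7, 3.4, 13.4]
grip_width: 0.0384
grip_force: 60.2
[-3.22103205  3.53541303 14.29640381] [0.23725242 0.59765538 0.62858489] [ 0.58581796 -0.34001901  0.15465539]
```

```bash
python3 -c "from rig import hand_in; print(hand_in())"
```

```text
the job is handed in; nothing more can be done
None
```

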